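# Open the locomotive tender and take out its battery pack

### The job

Take the battery pack out of the model locomotive tender: slide the lock bar fully back, away from the coal cover, to free the thumb latch, then slide the latch sideways towards the lock bar's side so that the sprung cover pops open. Lift the pack out and set it down, not dropped, flat and the same way up on the floor of the open tray, leaving the cover standing open and everything else on the bench where it is.

Things in the scene. Friction and masses are not known exactly. Their poses are not given: they have to be found in the camera images.
- tender: Black and grey model locomotive tender, fixed in a wooden cradle on the bench: 120 mm (its x) by 300 mm (its y), flat deck 90 mm above the bench. Origin on the bench under its centre; x across the tender, y along it, z up. On the deck, from -y to +y: the lock bar, the thumb latch, the coal cover, a tank hump (22 mm high, y 94 to 138 mm).
- lock_rib (a point): Centre of the upright grip rib of the aluminium lock bar: 18 mm (tender x) by 10 mm (tender y) by 16 mm high, spanning 8 to 24 mm above the deck, centre 16 mm above it. With the bar locked it is at tender x = 19 mm, y = -95 mm. A flat bar 10 mm wide (8 mm high above the deck) runs from it 40 mm towards +y, past the latch's +x edge, and blocks it. Frame parallel to the tender's
- lockbar (a joint): Travel of the lock bar towards the tender's -y, away from the cover: 0 fully locked, end stop at 0.024 m. It starts between 0 and 0.004; the latch is free from about 0.015 on. Friction about 1.5 N, no spring: it stays where it is left
- latch_rib (a point): Centre of the upright rib of the steel thumb latch: 10 mm (tender x) by 18 mm (tender y) by 16 mm high, spanning 8 to 24 mm above the deck, centre 16 mm above it; at tender x = 0, y = -55 mm when at rest. It stands on a plate 24 x 18 mm whose top is 8 mm above the deck; a tongue 8 mm wide reaches from it 29 mm to +y over the cover's tab. Frame parallel to the tender's
- latch (a joint): Travel of the thumb latch towards the tender's +x: 0 at rest, end stop at 0.014 m. A spring of 1 N (rest) to 3 N (full travel) pushes it back to 0. While the lock bar is in, it stops after 2 mm. It lets go of the cover from about 0.009 m on
- cover (a joint): Opening angle of the coal cover in rad: 0 shut, 2.0 fully open. A spring opens it by itself within about a second once the latch lets go, and keeps it open. The hinge runs along tender x at y = +90 mm, 28 mm above the deck. Open, the cover leans back over the hump and its free end is about 125 mm above the deck
- cover_edge (a point): Middle of the upper edge of the cover's free end, moving with the cover; shut, at tender y = -15 mm, 28 mm above the deck. The cover is a black hollow shell with moulded coal, 68 mm (tender x) by 105 mm (tender y) by 28 mm high over the deck (coal lumps to about 33 mm), without a wall at its hinge end
- pack_center (a point): Centre of the battery pack, a plain block 38 mm (its x) by 70 mm (its y) by 21 mm (its z, up), 110 g or so. It starts loose on the deck under the cover, long side along the tender (within about 0.04 rad), centre near tender x = 0, y = 30 mm, 10.5 mm above the deck, between two 4 mm high end ribs; its long sides are free
- tray_in (a point): Centre of the inner floor (3 mm above the bench) of the open, translucent plastic parts tray: outside 160 mm (its x) by 200 mm (its y), walls 3 mm thick and 28 mm high, loose on the bench, 350 g. A small motor stands in its corner at tray x = 52 mm, y = -72 mm; the middle of the tray is empty
- bogie: Bystander: loose wheel truck with four wheels, 42 x 75 x 26 mm, black, on the bench. Origin at its underside
- big_motor: Bystander: upright can motor, 40 mm diameter, 36 mm tall plus boss and shaft, on the bench. Origin at its underside
- motor: Bystander: small upright can motor, 28 mm diameter, 26 mm tall plus a 18 mm shaft, standing in one corner of the tray. Origin at its underside
- screwdriver: Bystander: screwdriver 160 mm long lying on the bench beside the tender. Origin at its underside
- glue: Bystander: small white glue bottle, 38 mm diameter, 90 mm tall. Origin at its underside
- fluid: Bystander: white bottle, 56 mm diameter, 150 mm tall. Origin at its underside
- spool: Bystander: wire-solder spool, 60 mm diameter, 42 mm tall. Origin at its underside
- pack: The battery pack again, origin at the centre of its underside

How it is judged:
By the outcome, as a careful person would: the job done as asked, in the order asked, and still so for the second after the job is handed in, with the robot touching nothing.
It also fails if it takes over 64 s, if anything falls off the work surface, if the arm or the gripper's body presses on something with over 40 N, if the wrist force passes 120 N, or if a joint passes its speed limit or range.

### The arm

A 6-joint arm with a two-finger parallel gripper is mounted at the origin on the work surface. World frame = base frame: x ahead of the robot, y to its left, z up, the work surface at z = 0. Lengths are in m, angles in rad, forces in N, time in s.
With the tool pointing down it reaches from about 0.375 to 0.9 m from the base axis. Payload 3.1 kg.
Tool frame: the origin (TCP) lies between the finger pads; the fingertips stand 11 mm ahead of it and the grasp point (between the pads) lies 8 mm behind it; z points along the fingers, x is the direction in which the jaws open and shut, and the axes are right-handed (so a half turn about z gives the same grasp; the last joint's range is limited). The gripper opens to 85 mm and grips with 20 to 120 N. Pads are 22 mm wide; open, the fingers measure 114 mm over their backs; the gripper's body (76 mm by 85 mm) begins 54 mm behind the grasp point. The pads swing forward as they close: fully open they stand 13 mm farther back than shut.
Start: joints at [1.048, 0.527, 1.433, -0, 1.181, -0.178], TCP at [0.211, 0.588, 0.242] pointing down, gripper open.
Joint ranges: [-3.08, 3.08], [-0.75, 2.2], [0.22, 2.44], [-1.43, 4.57], [0, 2.65], [-2.85, 2.85]. Speed limits (rad/s): [2.79, 2.79, 3.14, 3.14, 3.14, 3.14].

### API

Orientations are given as a unit quaternion [x, y, z, w].
In Python, from station import bot gives the robot as it stands.
- The arm moves only by the tool carry_out, never from a script. Its argument "commands" is a list that holds one entry, the list of rows, each a list of 7 numbers: the gripper command: -1 is fully open, 1 is shut, values between are in proportion, then the shift along the tool's x, y, z in cm, then the turn, a rotation vector about the tool's x, y, z in degrees. A call has 1 to 20 rows; each row is the pose to reach, as a shift and turn from the pose commanded when the call began, along the tool's axes at that moment; what a row does not reach only later rows make up. A row lasts 1/10 s, in which the tool goes at most 50 mm and 8.59 degrees, less where a joint would pass 70% of its speed; a pose out of reach is approached as far as the arm can. A call with a gripper value outside its range is refused whole. The fingers move at their own pace and stop on an object; the grip force is fixed at half the most. Time passes only in rows, so rows that repeat a pose let the fingers close. It gives the time, the measured TCP pose, the force and the opening at its end, in the units of the state.
- bot.state(): the state, without advancing time (a new reading comes with each control period).
- bot.snapshot(name): name is "side" or "top" or "wrist"; returns a dict with "color" (384x512x3 uint8, blue, green, red), "vertical_fov" (degrees; the focal length in pixels is half the picture's height over the tangent of half this angle, whatever the lens; pixels are square), "cx", "cy" (the principal point, pixels), "k1" (the pictures are not rectified: a ray, as slopes to the right and down, at radius r is drawn at 1 + k1 r^2 times it, then the intrinsics apply), "rvec" (rotation vector, rad) and "tvec" (3), from world to camera coordinates, as OpenCV has them; the wrist camera has in their place "hand_eye" (4x4, takes a point from camera to tool coordinates, whose origin is the TCP and whose axes are the tool frame's). Camera axes: x right, y down, z forward; pixel columns grow to the right and rows downward; lengths in m; the calibration is good to about 2 mm. A picture is of the moment at which its call begins: read the wrist's pose just before it. There is no depth.
- bot.finish_job(): hands the job in, once; it reports no verdict.
The state is a dict: "time": time; "joint_pos": joint angles; "joint_velocities": joint speeds; "effort": joint torques, N m; "tool_pos": TCP position; "orientation": TCP orientation; "contact_force": force on the tool from outside, world axes, zero at the start; "torque": the same for the moment, N m; "width": opening from 0.0 (shut) to 1.0 (fully open).
Only numpy, scipy, OpenCV 4.12 (cv2) and the standard library are available. Lean on these libraries where they do the work, as an engineer would, in place of code of your own. Each camera call takes 0.05 s, during which the arm holds its last target.

## Working session

There is one attempt and no reset: what is moved stays moved. The work goes in short steps, Python scripts to look and compute and a tool call to move; the robot and the scene stay as the last step left them, time stands still between calls to the robot, and variables do not carry over. Pictures are saved under pics/ and viewed, and the job is handed in when it is done.

Besides the shell and the picture viewer there is one more tool, called after "Request:" as name(argument=value, ...) on one line, values as JSON. carry_out: Moves the arm, as the interface text tells. Its arguments: {"type":"object","properties":{"commands":{"type":"array"}},"required":["commands"]}

```bash
ls; mkdir -p pics
python3 - <<'E'
from station import bot
import cv2
print(bot.state())
for n in ["side","top","wrist"]:
    s=bot.snapshot(n); c=s.pop("color"); print(n,s); cv2.imwrite(f"pics/{n}0.png",c)
E
```

```text
pics
{'time': 0.0, 'joint_pos': array([ 1.04855827e+00,  5.28449186e-01,  1.43393776e+00, -3.39213534e-06,
        1.18142016e+00, -1.78478341e-01]), 'joint_velocities': array([-0.00181848, -0.0018993 , -0.00142893, -0.00039729,  0.00141658,
       -0.00106623]), 'effort': array([ 2.19673137e-03, -4.42338681e+01, -1.78032911e+01, -1.59776373e-04,
        8.34675680e-03,  4.76539725e-06]), 'tool_pos': array([0.21024032, 0.58781679, 0.24133277]), 'orientation': array([ 8.17626553e-01,  5.75747857e-01, -1.00343288e-03,  4.68060119e-04]), 'contact_force': array([-0.26660802, -0.22703843, -0.50838656]), 'torque': array([-0.01308392,  0.00736401, -0.01008873]), 'width': 1.0028912577040194}
side {'vertical_fov': 45.5762777030816, 'cx': 256.810969962185, 'cy': 189.13528243552923, 'k1': 0.00999122577011743, 'rvec': array([ 2.29787867, -0.38658015,  0.17614425]), 'tvec': array([-0.62184156,  0.15398875,  1.17213892])}
top {'vertical_fov': 46.73734757794146, 'cx': 258.2761034143011, 'cy': 187.16257100368713, 'k1': 0.054095165267592504, 'rvec': array([ 2.12263508, -2.12213951,  0.15823804]), 'tvec': array([-0.0701759 ,  0.64377459,  1.12154815])}
wrist {'vertical_fov': 58.82093150191469, 'cx': 256.0478479123609, 'cy': 192.6114035913255, 'k1': -0.02446841852416603, 'hand_eye': array([[ 9.99999323e-01,  9.77185838e-04,  6.32341214e-04,
         1.79809889e-04],
       [-1.11819454e-03,  9.57364787e-01,  2.88879586e-01,
        -7.45345772e-02],
       [-3.23092171e-04, -2.88880097e-01,  9.57365231e-01,
        -1.33018495e-01],
       [ 0.00000000e+00,  0.00000000e+00,  0.00000000e+00,
         1.00000000e+00]])}
```

View pics/side0.png

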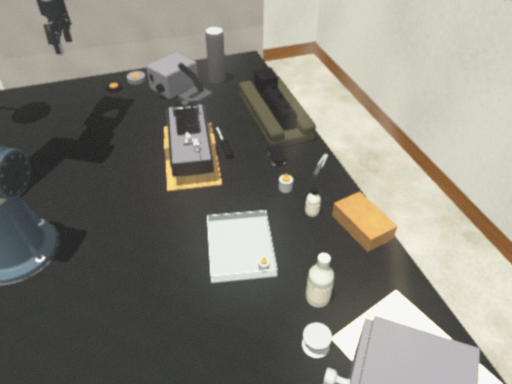

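View pics/top0.png

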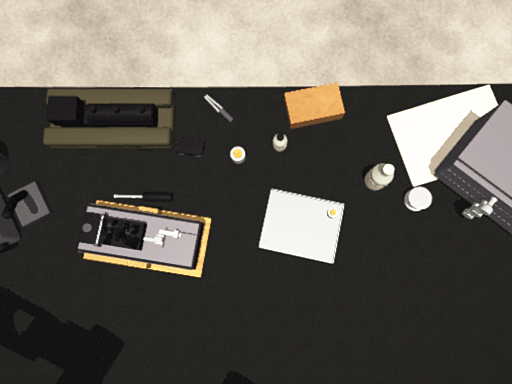

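View pics/wrist0.png

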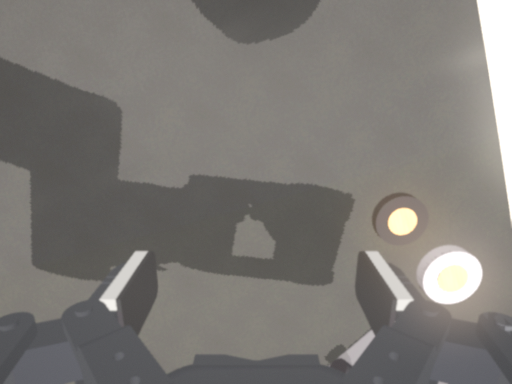

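```bash
cat > h.py <<'E'
import numpy as np, cv2
from scipy.spatial.transform import Rotation as R
from station import bot
def K(s):
    f=192/np.tan(np.radians(s["vertical_fov"]/2)); return np.array([[f,0,s["cx"]],[0,f,s["cy"]],[0,0,1.]])
def D(s): return np.array([s["k1"],0,0,0.])
def ext(s,st=None):
    "R,t world->cam"
    if "rvec" in s: return cv2.Rodrigues(np.array(s["rvec"]))[0],np.array(s["tvec"]).ravel()
    T=np.eye(4);T[:3,:3]=R.from_quat(st["orientation"]).as_matrix();T[:3,3]=st["tool_pos"]
    T=np.linalg.inv(T@np.array(s["hand_eye"])); return T[:3,:3],T[:3,3]
def unp(s,px,z,st=None):
    Rm,t=ext(s,st); p=cv2.undistortPoints(np.array(px,float).reshape(-1,1,2),K(s),D(s)).reshape(-1,2)
    d=np.c_[p,np.ones(len(p))]@Rm; c=-Rm.T@t
    return c+d*((np.asarray(z)-c[2])/d[:,2])[:,None]
def proj(s,P,st=None):
    Rm,t=ext(s,st); return cv2.projectPoints(np.array(P,float).reshape(-1,1,3),cv2.Rodrigues(Rm)[0],t,K(s),D(s))[0].reshape(-1,2)
def crop(img,x0,y0,x1,y1,k,fn):
    c=cv2.resize(img[y0:y1,x0:x1],None,fx=k,fy=k,interpolation=cv2.INTER_CUBIC); 
    for x in range((x0//10+1)*10,x1,10): cv2.line(c,((x-x0)*k,0),((x-x0)*k,6 if x%50 else 14),(0,255,255),1)
    for y in range((y0//10+1)*10,y1,10): cv2.line(c,(0,(y-y0)*k),(6 if y%50 else 14,(y-y0)*k),(0,255,255),1)
    cv2.imwrite(fn,c)
E
python3 - <<'E'
from h import *
t=cv2.imread("pics/top0.png")
crop(np.clip(t*1.6,0,255).astype(np.uint8),70,185,220,285,5,"pics/topc1.png")
crop(t,250,180,355,270,7,"pics/topc2.png")
s=bot.snapshot("top")
print(unp(s,[[80,205],[210,275],[210,210],[302,227],[172,197]],[0.0]*5))
E
```

```text
[[ 0.6041403   0.42171105  0.        ]
 [ 0.4146616   0.05998346  0.        ]
 [ 0.58962364  0.0638338   0.        ]
 [ 0.54300421 -0.18799948  0.        ]
 [ 0.62592114  0.16977587  0.        ]]
```

View pics/topc1.png

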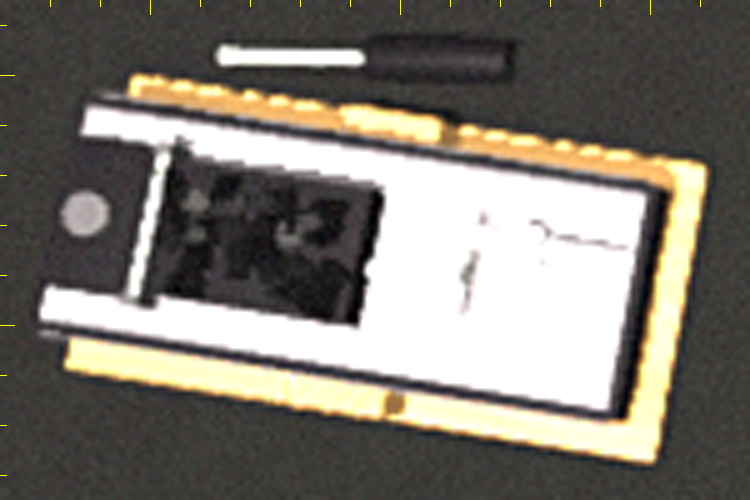

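View pics/topc2.png

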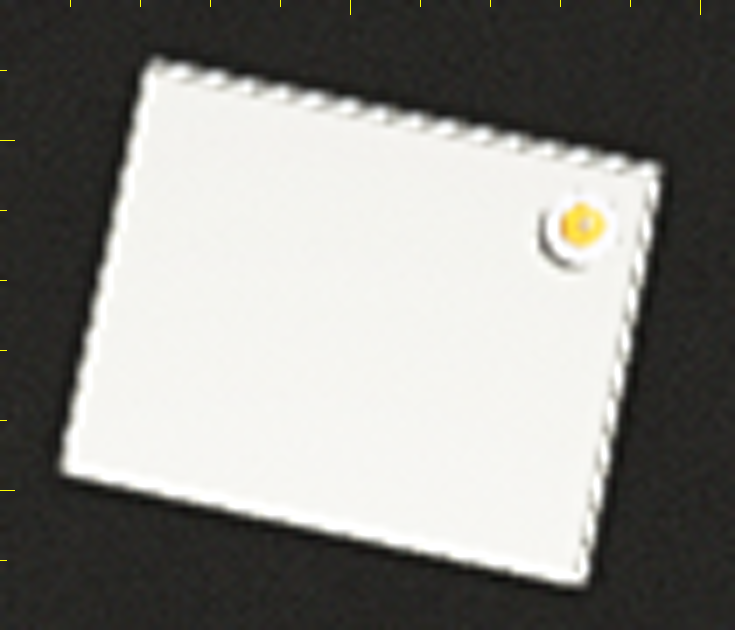

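Run:
```python
from h import *
s=bot.snapshot("top"); t=s["color"]
crop(t,130,195,220,275,8,"pics/topc3.png")
s2=bot.snapshot("side")
crop(s2["color"],150,90,240,195,7,"pics/sidec3.png")
o=lambda pts,x0,y0,k:[[x0+x/k,y0+y/k] for x,y in pts]
# deck corners
P=unp(s,o([(85,100),(650,190),(615,412),(40,330)],70,185,5),[.09]*4)
print(P, P.mean(0)); 
for i in range(4): print(np.linalg.norm(P[i]-P[(i+1)%4]), np.degrees(np.arctan2(*(P[i]-P[(i+1)%4])[1::-1])))
Q=unp(s,o([(150,62),(660,165),(585,583),(62,472)],250,180,7),[.028]*4)
print(Q,Q.mean(0))
for i in range(4): print(np.linalg.norm(Q[i]-Q[(i+1)%4]), np.degrees(np.arctan2(*(Q[i]-Q[(i+1)%4])[1::-1])))
```

```text
[[0.59223347 0.36562109 0.09      ]
 [0.54575323 0.07666519 0.09      ]
 [0.43534218 0.09120441 0.09      ]
 [0.47641222 0.37971017 0.09      ]] [0.51243527 0.22830021 0.09      ]
0.29267033232805545 80.8619193817126
0.11136421930823732 -7.501699806899771
0.2914143421181009 -98.10186583934085
0.11667503684408533 173.06432911840358
[[ 0.64360825 -0.1050094   0.028     ]
 [ 0.60344319 -0.29942606  0.028     ]
 [ 0.44629254 -0.26652519  0.028     ]
 [ 0.48676308 -0.0713195   0.028     ]] [ 0.54502676 -0.18557003  0.028     ]
0.1985222121068188 78.32732656521908
0.16055776024791668 -11.824585737540477
0.1993567855334147 -101.71277190751896
0.16042262599809523 167.87722702037615
```

View pics/topc3.png

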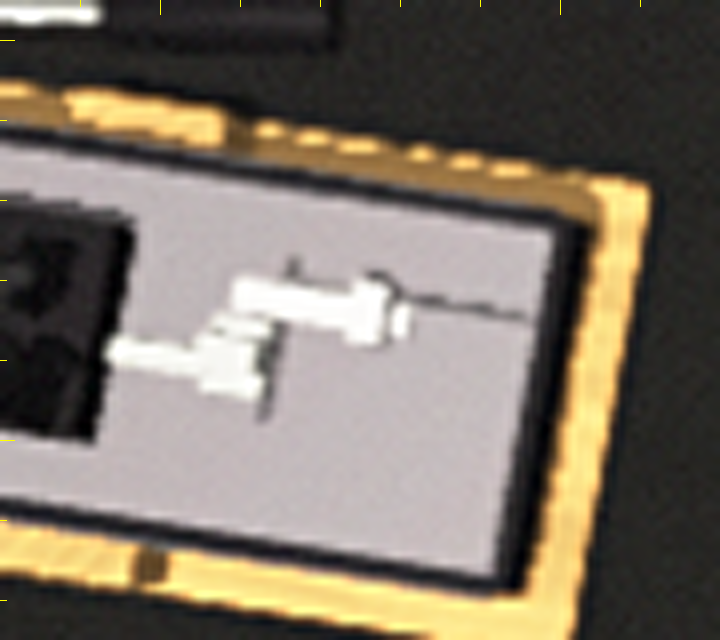

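View pics/sidec3.png

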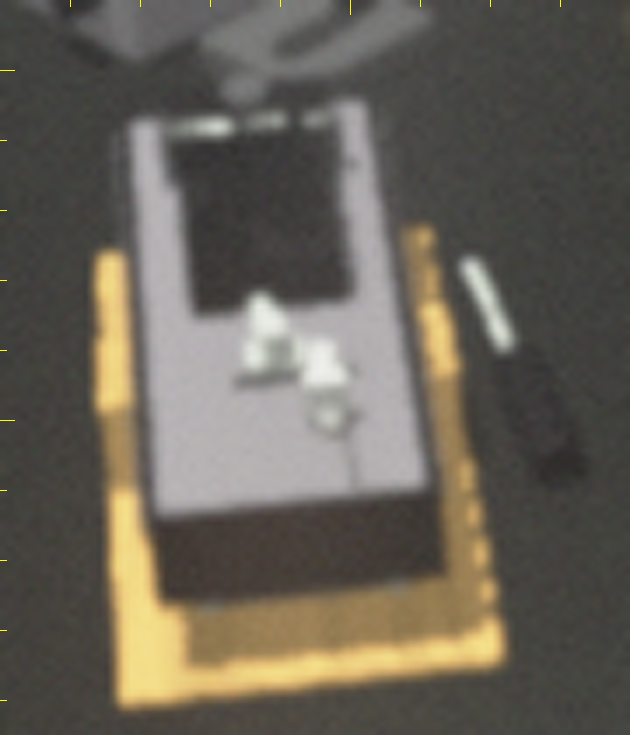

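Request:
carry_out(commands=[[[1,-27.6,41.3,0,0,0,-11.2],[1,-27.6,41.3,0,0,0,-11.2],[1,-27.6,41.3,0,0,0,-11.2],[1,-27.6,41.3,0,0,0,-11.2],[1,-27.6,41.3,0,0,0,-11.2],[1,-27.6,41.3,0,0,0,-11.2],[1,-27.6,41.3,0,0,0,-11.2],[1,-27.6,41.3,0,0,0,-11.2],[1,-27.6,41.3,0,0,0,-11.2],[1,-27.6,41.3,0,0,0,-11.2],[1,-27.6,41.3,0,0,0,-11.2],[1,-27.6,41.3,0,0,0,-11.2],[1,-27.6,41.3,0,0,0,-11.2],[1,-27.6,41.3,0,0,0,-11.2]]])

```text
time: 1.7
tool_pos: [0.5052, 0.1906, 0.2423]
orientation: [0.757, 0.654, -0.0, -0.0]
contact_force: [0.1, 0.2, 0.5]
width: 0.001
```

Run:
```python
from h import *
st=bot.state(); print(st["time"],st["tool_pos"],R.from_quat(st["orientation"]).as_matrix().round(4),st["contact_force"],st["width"],st["joint_pos"].round(3))
s=bot.snapshot("wrist"); np.save("pics/w1.npy",s,allow_pickle=True); np.save("pics/w1st.npy",st,allow_pickle=True)
cv2.imwrite("pics/w1.png",s["color"])
```

```text
1.7 [0.5052306  0.19062801 0.24227216] [[ 1.457e-01  9.893e-01 -8.000e-04]
 [ 9.893e-01 -1.457e-01  2.000e-04]
 [ 0.000e+00 -8.000e-04 -1.000e+00]] [0.05478708 0.24818732 0.45258861] 0.0014146576606581045 [ 0.154  0.414  1.646  0.     1.083 -1.271]
```

View pics/w1.png

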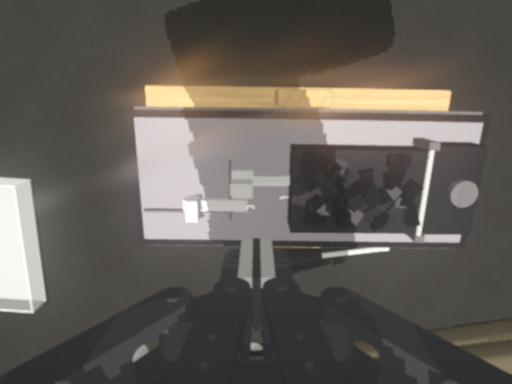

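Run:
```python
from h import *
c=cv2.imread("pics/w1.png")
crop(c,125,100,305,255,4,"pics/w1a.png")
crop(c,280,100,490,255,3,"pics/w1b.png")
```

```text
(no output)
```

View pics/w1a.png

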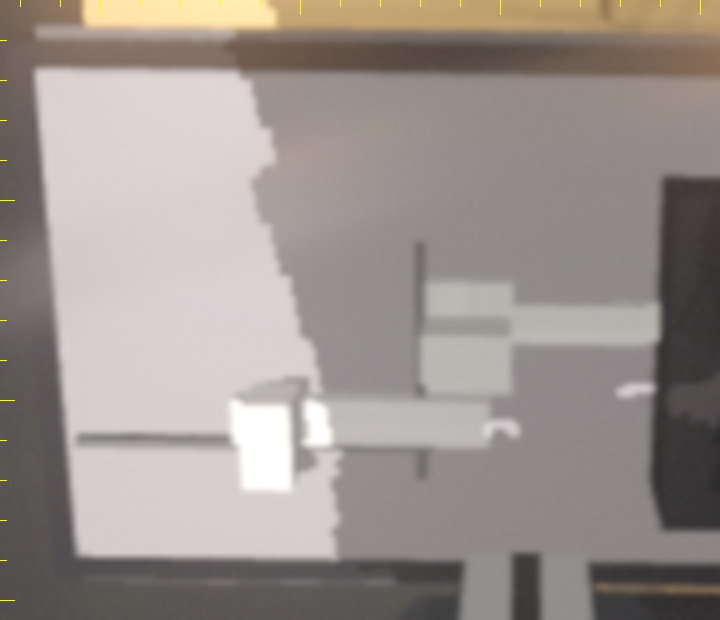

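View pics/w1b.png

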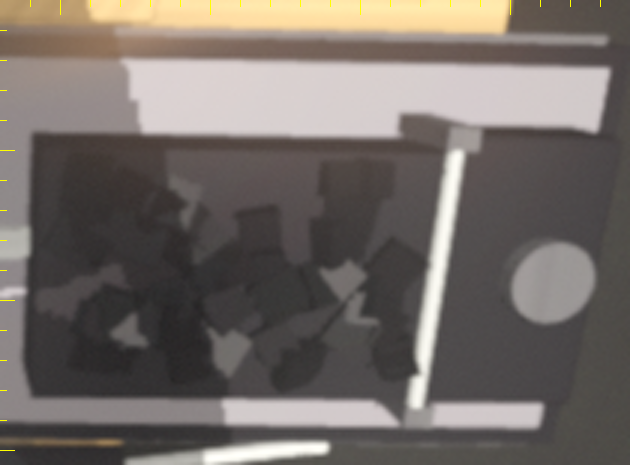

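Run:
```python
from h import *
from scipy.optimize import least_squares
s=np.load("pics/w1.npy",allow_pickle=True).item(); st=np.load("pics/w1st.npy",allow_pickle=True).item()
a=lambda x,y:(125+x/4,100+y/4); b=lambda x,y:(280+x/3,100+y/3)
P=unp(s,[a(35,68),a(77,557),b(610,68),b(545,428)],[.09]*4,st); print(P)
for i,j in((0,1),(2,3),(0,2),(1,3)): print(np.linalg.norm(P[i]-P[j]))
# tender-frame features -> pixel
F=[((-12,-64,8),a(425,281)),((-12,-46,8),a(513,281)),((-34,-15,28),a(662,177)),((34,-15,28),a(660,530)),]
def tw(p,q):
    c,sn=np.cos(p[2]),np.sin(p[2]); q=np.array(q,float)/1000
    return np.c_[p[0]+c*q[:,0]-sn*q[:,1],p[1]+sn*q[:,0]+c*q[:,1],q[:,2]+.09]
r=least_squares(lambda p:(proj(s,tw(p,[f[0] for f in F]),st)-[f[1] for f in F]).ravel(),[.512,.228,-.148])
print(r.x,np.degrees(r.x[2]),r.fun.reshape(-1,2))
p=r.x
np.save("tender.npy",p)
def inv(P):
    d=P[:,:2]-p[:2]; c,sn=np.cos(p[2]),np.sin(p[2]); return np.c_[c*d[:,0]+sn*d[:,1],-sn*d[:,0]+c*d[:,1]]*1000
print("deck",inv(P))
print("lock rib top px", inv(unp(s,[a(231,402),a(293,402),a(240,490),a(293,490)],[.114]*4,st)))
print("bar end", inv(unp(s,[a(490,400),a(490,448)],[.098]*2,st)))
print("latch rib top", inv(unp(s,[a(420,335),a(512,335),a(420,395),a(512,395)],[.114]*4,st)))
```

```text
[[0.43778128 0.09926364 0.09      ]
 [0.54599048 0.08180466 0.09      ]
 [0.48383613 0.38582693 0.09      ]
 [0.59203875 0.37070203 0.09      ]]
0.10960860923996962
0.1092546121327873
0.2902405336359433
0.29254424579789956
[ 0.51201657  0.23338654 -0.12731433] -7.294573758406549 [[-0.92237204  0.07553977]
 [-1.34809685 -0.30346735]
 [ 1.32915879  2.60286212]
 [ 0.79035523 -2.67843421]]
deck [[ -56.6047918  -142.46307867]
 [  52.94539357 -146.04136108]
 [ -47.3078237   147.62851678]
 [  61.93947727  146.36459339]]
lock rib top px [[   8.57461945 -102.13367691]
 [   8.79592598  -89.59539019]
 [  27.64903765 -101.80820159]
 [  27.83529852  -90.87438461]]
bar end [[ 14.26565472 -50.32677783]
 [ 25.17730998 -50.59989289]]
latch rib top [[ -4.748608   -63.39415443]
 [ -4.42099478 -45.10741502]
 [  7.76856219 -63.89220441]
 [  8.09911883 -45.36190697]]
```

```bash
cat >> h.py <<'E'
p=np.array([.5149,.2344,np.radians(-9.1)])
try: p=np.load("tender.npy")
except Exception: pass
def tw(q):
    c,sn=np.cos(p[2]),np.sin(p[2]); q=np.array(q,float).reshape(-1,3)/1000
    return np.c_[p[0]+c*q[:,0]-sn*q[:,1],p[1]+sn*q[:,0]+c*q[:,1],q[:,2]+.09]
def inv(P):
    P=np.array(P).reshape(-1,3)
    d=P[:,:2]-p[:2]; c,sn=np.cos(p[2]),np.sin(p[2]); return np.c_[c*d[:,0]+sn*d[:,1],-sn*d[:,0]+c*d[:,1],P[:,2]-.09]*1000
E
python3 - <<'E'
from h import *
np.save("tender.npy",[.5149,.2344,np.radians(-9.1)])
import h; h.p=np.load("tender.npy")
s=np.load("pics/w1.npy",allow_pickle=True).item(); st=np.load("pics/w1st.npy",allow_pickle=True).item()
a=lambda x,y:(125+x/4,100+y/4); b=lambda x,y:(280+x/3,100+y/3)
print("deck",inv(unp(s,[a(35,68),a(77,557),b(610,68),b(545,428)],[.09]*4,st)))
print("plate",inv(unp(s,[a(425,281),a(513,281),a(513,395)],[.098]*3,st)))
print("lock rib top px", inv(unp(s,[a(231,402),a(293,402),a(240,490),a(293,490)],[.114]*4,st)))
print("bar end", inv(unp(s,[a(490,400),a(490,448)],[.098]*2,st)))
print("latch rib top", inv(unp(s,[a(420,335),a(512,335),a(420,395),a(512,395)],[.114]*4,st)))
print("cover", inv(unp(s,[a(662,177),a(660,530)],[.118]*2,st)),inv(unp(s,[a(655,177),a(652,480)],[.09]*2,st)))
# fingertips in image?
print(proj(s,tw([(0,0,-0)]),st))
M=R.from_quat(st["orientation"]).as_matrix()
print("tip px",proj(s,[st["tool_pos"]+M@np.array([dx,0,.011]) for dx in(-.0145,0,.0145)],st))
E
```

```text
deck [[-5.47751834e+01 -1.45632456e+02 -2.77555756e-14]
 [ 5.48333545e+01 -1.45757537e+02 -2.77555756e-14]
 [-5.46222874e+01  1.44608038e+02 -2.77555756e-14]
 [ 5.46106015e+01  1.46786624e+02 -2.77555756e-14]]
plate [[-12.73942958 -65.03310189   8.        ]
 [-12.98782425 -46.68511672   8.        ]
 [ 11.96670848 -46.40047957   8.        ]]
lock rib top px [[   9.10127692 -103.26956961   24.        ]
 [   8.92744963  -90.73053477   24.        ]
 [  28.15597198 -102.34330834   24.        ]
 [  27.99766591  -91.40905089   24.        ]]
bar end [[ 13.15728904 -51.30909001   8.        ]
 [ 24.07213215 -51.23829323   8.        ]]
latch rib top [[ -5.43584147 -64.96903201  24.        ]
 [ -5.68452226 -46.68104889  24.        ]
 [  7.09080623 -65.07247607  24.        ]
 [  6.83739401 -46.54096309  24.        ]]
cover [[-38.16211588 -18.61332387  28.        ]
 [ 34.14449777 -15.92176296  28.        ]] [[-3.39159290e+01 -1.71749724e+01 -2.77555756e-14]
 [ 3.41221559e+01 -1.50368602e+01 -2.77555756e-14]]
[[306.90278896 183.50498226]]
tip px [[224.05521877 255.9642963 ]
 [255.00778795 256.00405257]
 [285.95783121 256.01811248]]
```

```bash
cat >> h.py <<'E'
def delta(xt,yt,z,ang=None):
    "tender mm target (TCP), world z m -> tool-axes cm; ang: tool x world angle deg"
    st=bot.state(); M=R.from_quat(st["orientation"]).as_matrix()
    g=tw([(xt,yt,0)])[0]; g[2]=z
    d=M.T@(g-st["tool_pos"])*100
    a=np.degrees(np.arctan2(M[1,0],M[0,0])); 
    print("cm",d.round(2),"toolz turn",None if ang is None else round((a-ang+180)%360-180,2), "now tender",inv(st["tool_pos"]).round(1),"axz",M[:,2].round(4))
E
python3 - <<'E'
import numpy as np
np.save("tender.npy",[.5143,.2336,np.radians(-9.1)])
from h import *
delta(26,-75,.160,80.9)
delta(26,-75,.113,80.9)
E
```

```text
cm [-3.16  2.77  8.23] toolz turn 0.74 now tender [[ -2.1 -43.8 152.3]] axz [-6.e-04  1.e-04 -1.e+00]
cm [-3.16  2.78 12.93] toolz turn 0.74 now tender [[ -2.1 -43.8 152.3]] axz [-6.e-04  1.e-04 -1.e+00]
```

Request:
carry_out(commands=[[[1,-3.2,2.8,2,0,0,0.7],[1,-3.2,2.8,5,0,0,0.7],[1,-3.2,2.8,9,0,0,0.7],[1,-3.2,2.8,11,0,0,0.7],[1,-3.2,2.8,11,0,0,0.7],[1,-3.2,2.8,11,0,0,0.7]]])

```text
time: 2.35
tool_pos: [0.5293, 0.1545, 0.1326]
orientation: [0.761, 0.649, 0.0, -0.0]
contact_force: [0.2, 0.3, -0.1]
width: 0.001
```

Run:
```python
from h import *
st=bot.state(); print(st["contact_force"])
delta(26,-75,.113,80.9)
s=bot.snapshot("wrist"); np.save("pics/w2.npy",s,allow_pickle=True); np.save("pics/w2st.npy",st,allow_pickle=True)
crop(s["color"],100,120,400,345,2,"pics/w2.png")
```

```text
[ 0.24862906  0.3347669  -0.0900841 ]
cm [ 0.08 -0.13  1.96] toolz turn -0.01 now tender [[ 27.3 -75.8  42.6]] axz [ 0.e+00  1.e-04 -1.e+00]
```

View pics/w2.png

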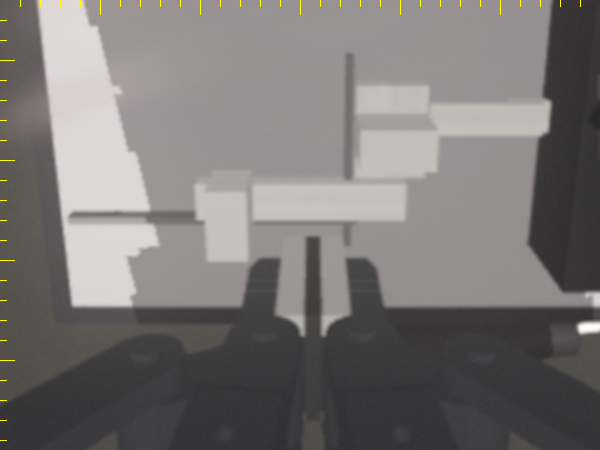

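Request:
carry_out(commands=[[[1,0,0,1,0,0,0],[1,0,0,1.9,0,0,0],[1,0,0,1.9,0,0,0]]])

```text
time: 2.7
tool_pos: [0.5286, 0.1536, 0.1125]
orientation: [0.761, 0.648, -0.001, -0.001]
contact_force: [0.3, 0.3, 0.2]
width: -0.003
```

Run:
```python
from h import *
st=bot.state(); print(st["contact_force"])
delta(26,-115,.113,80.9)
s=bot.snapshot("wrist"); np.save("pics/w3.npy",s,allow_pickle=True); np.save("pics/w3st.npy",st,allow_pickle=True)
crop(s["color"],100,120,400,345,2,"pics/w3.png")
```

```text
[0.29601481 0.3213177  0.15431844]
cm [-3.82 -0.07 -0.05] toolz turn -0.09 now tender [[ 26.8 -76.8  22.5]] axz [-1.8e-03 -2.0e-04 -1.0e+00]
```

View pics/w3.png

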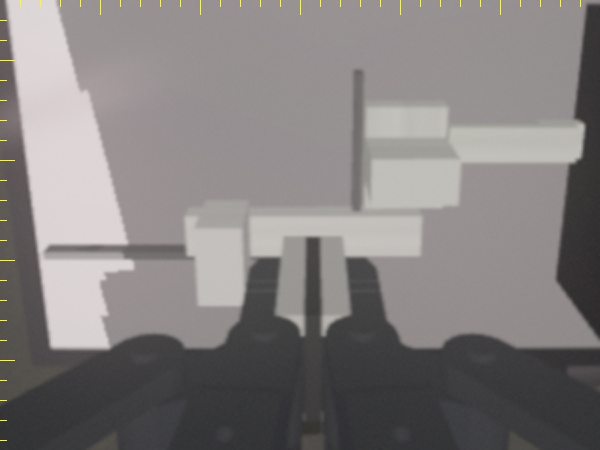

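Request:
carry_out(commands=[[[1,-0.5,0,0,0,0,0],[1,-0.9,0,0,0,0,0],[1,-1.3,0,0,0,0,0],[1,-1.7,0,0,0,0,0],[1,-2.1,0,0,0,0,0],[1,-2.5,0,0,0,0,0],[1,-2.5,0,0,0,0,0]]])

```text
time: 3.45
tool_pos: [0.5254, 0.1288, 0.1134]
orientation: [0.762, 0.648, 0.0, -0.0]
contact_force: [-0.2, 2.6, -1.1]
width: 0.0
```

Run:
```python
from h import *
st=bot.state(); print(st["contact_force"])
delta(26,-115,.113,80.9)
s=bot.snapshot("wrist"); np.save("pics/w4.npy",s,allow_pickle=True); np.save("pics/w4st.npy",st,allow_pickle=True)
crop(s["color"],100,120,400,345,2,"pics/w4.png")
```

```text
[-0.15477713  2.56133396 -1.12013879]
cm [-1.33 -0.15  0.04] toolz turn -0.16 now tender [[  27.5 -101.7   23.4]] axz [ 1.e-04  8.e-04 -1.e+00]
```

View pics/w4.png

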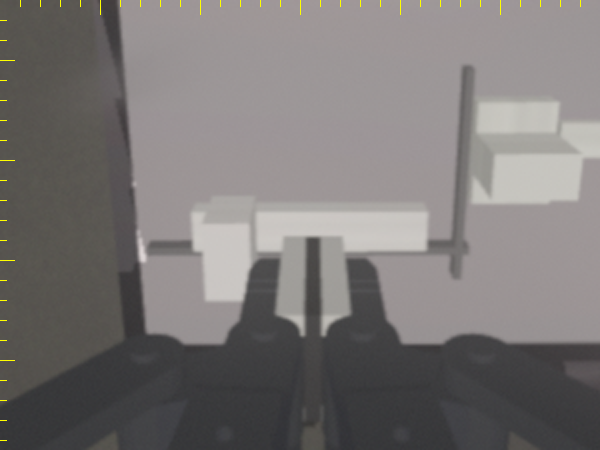

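Request:
carry_out(commands=[[[1,-0.1,0,0,0,0,0],[1,-0.2,0,0,0,0,0],[1,-0.3,0,0,0,0,0],[1,-0.3,0,0,0,0,0]]])

```text
time: 3.9
tool_pos: [0.5253, 0.1281, 0.1134]
orientation: [0.762, 0.647, 0.002, -0.001]
contact_force: [0.9, 9.5, -1.0]
width: -0.001
```

Request:
carry_out(commands=[[[1,0.6,0,0,0,0,0],[1,0.6,0,-2,0,0,0],[1,0.6,0,-4,0,0,0],[1,2,-2,-4,0,0,0],[1,4.5,-5,-4,0,0,0],[1,4.5,-5,-4,0,0,0],[1,4.5,-5,-4,0,0,0]]])

```text
time: 4.6
tool_pos: [0.4826, 0.1784, 0.1536]
orientation: [0.761, 0.649, -0.0, 0.001]
contact_force: [0.2, 0.1, 0.0]
width: -0.004
```

Run:
```python
from h import *
st=bot.state(); print(st["contact_force"])
delta(-22,-57,.113,80.9)
s=bot.snapshot("wrist"); np.save("pics/w5.npy",s,allow_pickle=True); np.save("pics/w5st.npy",st,allow_pickle=True)
crop(s["color"],50,120,400,370,2,"pics/w5.png")
print(proj(s,tw([(0,-55,24),(19,-119,24)]),st))
```

```text
[0.20116984 0.06125134 0.01323567]
cm [0.25 0.05 4.06] toolz turn 0.04 now tender [[-22.6 -59.5  63.6]] axz [ 7.0e-04 -1.2e-03 -1.0e+00]
[[263.0829733  268.32848801]
 [153.65559191 296.78062085]]
```

View pics/w5.png

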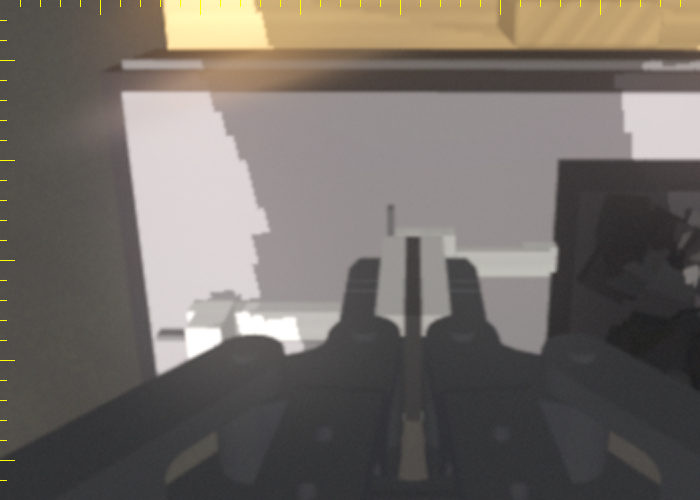

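Request:
carry_out(commands=[[[1,0.2,0,2,0,0,0],[1,0.2,0,4,0,0,0],[1,0.2,0,4,0,0,0]]])

```text
time: 4.95
tool_pos: [0.4826, 0.1792, 0.1114]
orientation: [0.762, 0.648, -0.002, -0.001]
contact_force: [-0.9, 0.2, 0.5]
width: 0.0
```

Run:
```python
from h import *
st=bot.state(); print(st["contact_force"])
delta(-2,-57,.113,80.9)
```

```text
[-0.93977269  0.23962349  0.4633045 ]
cm [ 0.18  2.07 -0.17] toolz turn -0.15 now tender [[-22.7 -58.7  21.4]] axz [-0.0039 -0.0012 -1.    ]
```

Request:
carry_out(commands=[[[1,0,0.4,-0.1,0,0,0],[1,0,0.7,-0.1,0,0,0],[1,0,1.0,-0.1,0,0,0],[1,0,1.3,-0.1,0,0,0],[1,0,1.6,-0.1,0,0,0],[1,0,1.8,-0.1,0,0,0],[1,0,1.8,-0.1,0,0,0],[1,0,1.8,-0.1,0,0,0],[1,0,1.8,-0.1,0,0,0],[1,0,1.8,-0.1,0,0,0]]])

```text
time: 5.95
tool_pos: [0.5008, 0.1775, 0.1144]
orientation: [0.762, 0.648, 0.0, 0.0]
contact_force: [-1.2, -0.2, 2.2]
width: 0.001
```

Run:
```python
from h import *
st=bot.state(); print(st["contact_force"])
delta(-2,-57,.113,80.9)
s=bot.snapshot("wrist");cv2.imwrite("pics/w6.png",s["color"])
s=bot.snapshot("side");crop(s["color"],130,50,260,200,4,"pics/s6.png")
```

```text
[-1.17226691 -0.19354105  2.24436874]
cm [0.05 0.24 0.14] toolz turn -0.09 now tender [[ -4.4 -57.5  24.4]] axz [ 2.e-04  0.e+00 -1.e+00]
```

View pics/w6.png

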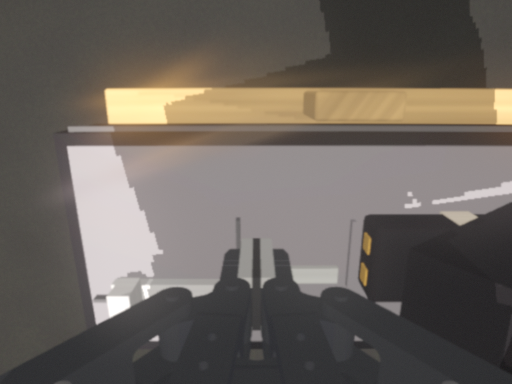

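View pics/s6.png

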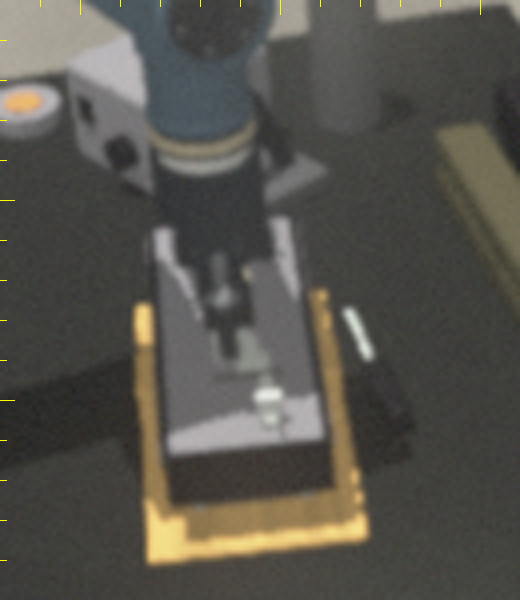

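Request:
carry_out(commands=[[[1,0,-0.6,0,0,0,0],[1,0,-0.9,-0.5,0,0,0],[1,0,-0.9,-4,0,0,0],[1,0,-0.9,-8,0,0,0],[1,0,0,-13,0,0,0],[1,0,0,-13.5,0,0,0],[-0.4,2,0.4,-13.5,0,0,-10],[-0.4,4,0.4,-13.5,0,0,-20],[-0.4,6,0.4,-13.5,0,0,-30],[-0.4,7,0.4,-13.5,0,0,-40],[-0.4,7,0.4,-13.5,0,0,-50],[-0.4,7,0.4,-13.5,0,0,-60],[-0.4,7,0.4,-13.5,0,0,-70],[-0.4,7,0.4,-13.5,0,0,-80],[-0.4,7,0.4,-13.5,0,0,-90],[-0.4,7,0.4,-13.5,0,0,-90],[-0.4,7,0.4,-13.5,0,0,-90],[-0.4,7,0.4,-13.5,0,0,-90],[-0.4,7,0.4,-13.5,0,0,-90]]])

```text
time: 7.95
tool_pos: [0.5159, 0.246, 0.2489]
orientation: [0.081, 0.997, -0.0, -0.0]
contact_force: [-1.2, 0.2, -0.3]
width: 0.704
```

Run:
```python
from h import *
st=bot.state(); print(st["contact_force"],st["joint_pos"].round(3),st["width"])
delta(0,25,.113,170.9)
s=bot.snapshot("wrist");cv2.imwrite("pics/w7.png",s["color"]); np.save("pics/w7.npy",s,allow_pickle=True); np.save("pics/w7st.npy",st,allow_pickle=True)
s=bot.snapshot("side");crop(s["color"],130,50,260,200,4,"pics/s7.png")
```

```text
[-1.2376248   0.19098246 -0.26631818] [ 0.249  0.448  1.562 -0.     1.132 -2.73 ] 0.7035203080826516
cm [-0.04  1.26 13.59] toolz turn -0.18 now tender [[ -0.4  12.4 158.9]] axz [-0. -0. -1.]
```

View pics/w7.png

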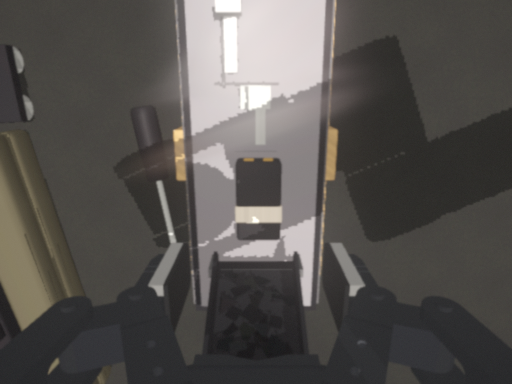

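View pics/s7.png

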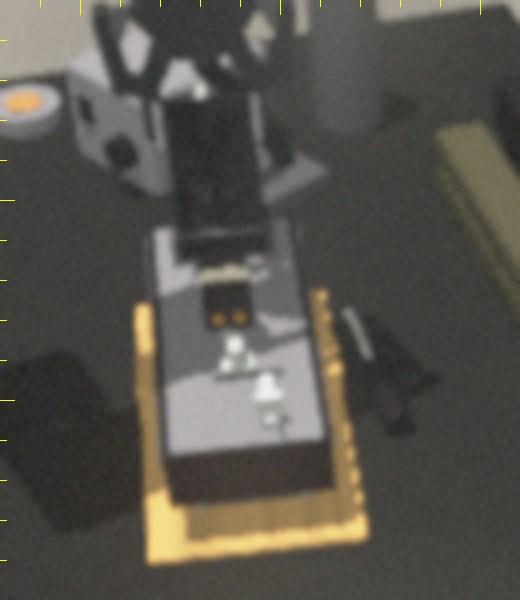

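Run:
```python
from h import *
c=cv2.imread("pics/w7.png"); crop(np.clip(c*1.5,0,255).astype(np.uint8),200,140,320,290,5,"pics/w7a.png")
```

```text
(no output)
```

View pics/w7a.png

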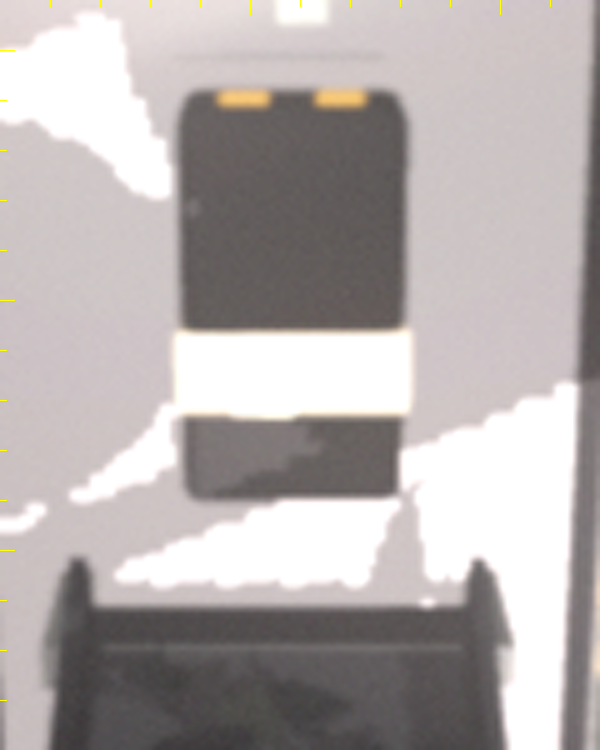

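Run:
```python
from h import *
s=np.load("pics/w7.npy",allow_pickle=True).item(); st=np.load("pics/w7st.npy",allow_pickle=True).item()
f=lambda x,y:(200+x/5,140+y/5)
print(inv(unp(s,[f(182,92),f(406,92),f(182,107),f(406,107),f(400,497),f(186,497),f(175,372),f(411,372)],[.111]*8,st)))
print(inv(unp(s,[f(182,92),f(406,92)],[.09]*2,st)))
```

```text
[[ 14.45398102  -7.82320136  21.        ]
 [-21.68496086  -7.74844069  21.        ]
 [ 14.4995241   -5.36229872  21.        ]
 [-21.73163168  -5.28716346  21.        ]
 [-22.02364656  63.48454459  21.        ]
 [ 15.10084826  63.40245849  21.        ]
 [ 16.54149648  40.2921135   21.        ]
 [-23.45861054  40.37874623  21.        ]]
[[ 1.56873991e+01 -3.71170418e+00 -2.77555756e-14]
 [-2.32531386e+01 -3.63114785e+00 -2.77555756e-14]]
```

Run:
```python
from h import *
s=np.load("pics/w7.npy",allow_pickle=True).item(); st=np.load("pics/w7st.npy",allow_pickle=True).item()
c=cv2.imread("pics/w7.png"); g=cv2.cvtColor(c,cv2.COLOR_BGR2GRAY)
for r in (110,150,220): print(r,g[r,170:205],g[r,312:345])
print(proj(s,tw([(54.8,-55,0),(-54.8,-55,0),(54.8,30,0),(-54.8,30,0),(12,-64,8),(19,-119,24)]),st))
t=bot.snapshot("top"); crop(t["color"],70,185,190,285,6,"pics/t7.png")
```

```text
110 [ 83  83  85  85  86  86  86  88  87  90 102 124 134 112  96  96  95  97
 101 124 167 198 204 205 205 207 207 206 206 207 207 207 207 207 208] [147 147 146 145 145 144 144 139 125 108 103 102 101 101 101 107 115 119
 111  97  90  89  88  86  83  81  81  78  77  74  75  71  72]
150 [ 84  85  85  94 116 141 148 147 147 147 147 146 146 138 123 110 100  98
  98  99  99 104 119 135 140 140 141 142 148 156 170 181 183 185 184] [133 133 134 133 133 126 105  72  58  58  57  56  64  85 109 131 145 148
 148 150 151 153 152 144 117  76  56  54  54  55  54  53  53]
220 [135  94  61  54  53  54  52  55  55  54  56  54  55  55  56  55  58  66
  76  81  68  57  54  53  55  68  99 125 130 130 131 131 131 132 130] [201 197 178 136  96  84  80  82  95 131 152 139 102  83  81  80  80  80
  81  79  79  80  79  78  78  79  78  77  79  77  76  78  77]
[[188.03751673  97.47588831]
 [320.45919848  97.18162842]
 [193.57596956 195.52021481]
 [315.59434528 195.27230214]
 [239.09545935  85.81072288]
 [226.95663286   4.82086114]]
```

View pics/t7.png

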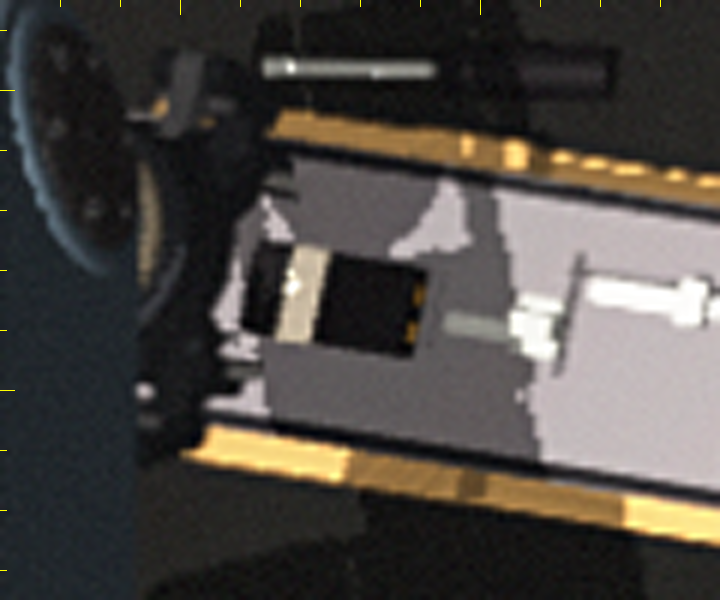

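Run:
```python
from h import *
s=np.load("pics/w7.npy",allow_pickle=True).item(); st=np.load("pics/w7st.npy",allow_pickle=True).item()
M=R.from_quat(st["orientation"]).as_matrix()
for z in (-.002,.003,.007,.011): print(z,proj(s,[st["tool_pos"]+M@np.array([dx,-.011,z]) for dx in(0.0,.03)],st).round(1))
c=cv2.imread("pics/w7.png"); crop(c,140,225,380,335,3,"pics/w7b.png")
delta(-3.2,26,.105,170.9)
```

```text
-0.002 [[253.9 244.2]
 [325.  244.2]]
0.003 [[253.9 239.2]
 [322.8 239.2]]
0.007 [[254.  235.4]
 [321.1 235.4]]
0.011 [[254.  231.8]
 [319.5 231.9]]
cm [ 0.29  1.36 14.41] toolz turn -0.14 now tender [[ -0.3  12.4 159.1]] axz [ 0. -0. -1.]
```

View pics/w7b.png

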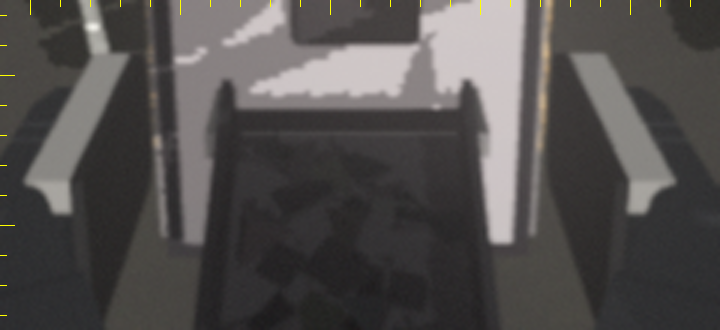

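Request:
carry_out(commands=[[[-0.4,0.3,1.4,2,0,0,0],[-0.4,0.3,1.4,6,0,0,0],[-0.4,0.3,1.4,9,0,0,0],[-0.4,0.3,1.4,12,0,0,0],[-0.4,0.3,1.4,13.5,0,0,0],[-0.4,0.3,1.4,14.4,0,0,0],[-0.4,0.3,1.4,14.4,0,0,0],[-0.4,0.3,1.4,14.4,0,0,0]]])

```text
time: 8.9
tool_pos: [0.5159, 0.2604, 0.1059]
orientation: [0.08, 0.997, 0.0, 0.001]
contact_force: [-0.8, 0.4, 0.9]
width: 0.698
```

Run:
```python
from h import *
st=bot.state(); print(st["contact_force"],st["joint_pos"].round(3),st["width"])
delta(-3.2,26,.105,170.9)
s=bot.snapshot("wrist");cv2.imwrite("pics/w8.png",s["color"])
s=bot.snapshot("side");crop(s["color"],130,50,260,200,4,"pics/s8.png")
```

```text
[-0.78298587  0.41270921  0.89925942] [ 0.274  0.652  1.666  0.     0.822 -2.707] 0.698473559268691
cm [ 0.05 -0.07  0.09] toolz turn -0.11 now tender [[-2.7 26.7 15.9]] axz [ 1.3e-03  4.0e-04 -1.0e+00]
```

View pics/w8.png

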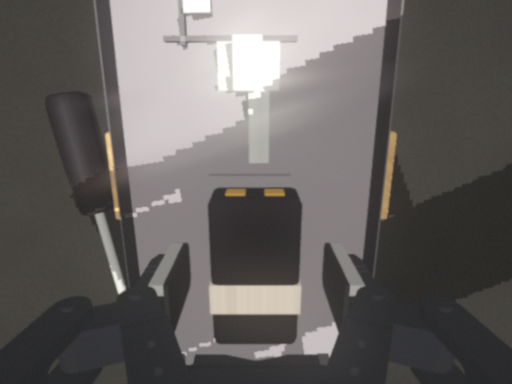

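View pics/s8.png

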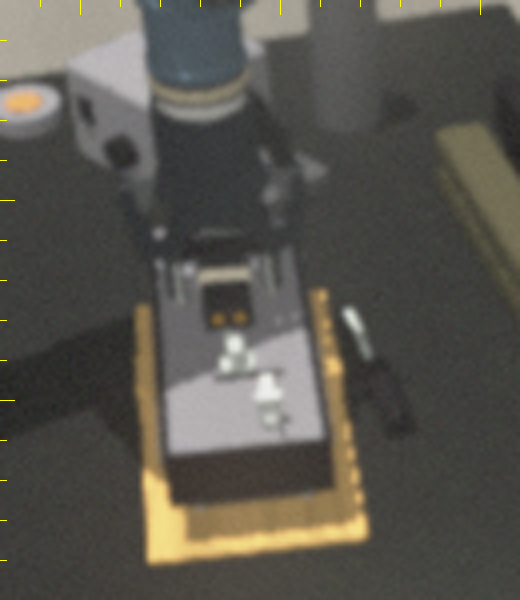

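Request:
carry_out(commands=[[[1,0,0,0,0,0,0],[1,0,0,0,0,0,0],[1,0,0,0,0,0,0],[1,0,0,0,0,0,0],[1,0,0,0,0,0,0],[1,0,0,0,0,0,0]]])

```text
time: 9.6
tool_pos: [0.516, 0.2604, 0.1066]
orientation: [0.08, 0.997, 0.0, 0.001]
contact_force: [0.5, 0.5, 5.8]
width: 0.426
```

Request:
carry_out(commands=[[[1,0,0,-0.5,0,0,0],[1,0,0,-1.5,0,0,0],[1,0,0,-3,0,0,0],[1,0,0,-5,0,0,0],[1,0,0,-8,0,0,0],[1,0,0,-11,0,0,0],[1,0,0,-14,0,0,0],[1,0,0,-15,0,0,0],[1,0,0,-15,0,0,0]]])

```text
time: 10.5
tool_pos: [0.516, 0.2604, 0.257]
orientation: [0.08, 0.997, 0.001, 0.002]
contact_force: [-0.2, -0.6, -1.2]
width: 0.431
```

Run:
```python
from h import *
st=bot.state(); print(st["contact_force"],st["joint_pos"].round(3),st["width"],st["tool_pos"])
s=bot.snapshot("wrist");cv2.imwrite("pics/w9.png",s["color"])
M=R.from_quat(st["orientation"]).as_matrix()
print(M.T@(np.array([.545,-.1856,.25])-st["tool_pos"])*100)
s=bot.snapshot("side");crop(s["color"],130,50,260,200,4,"pics/s9.png")
```

```text
[-0.15191127 -0.64162352 -1.21980902] [ 0.274  0.446  1.539 -0.     1.153 -2.707] 0.43126380226419386 [0.5159812  0.26044873 0.25701723]
[ -9.98887396 -43.56931814   0.66700879]
```

View pics/w9.png

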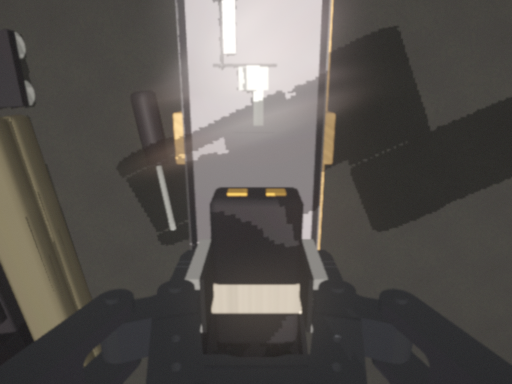

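View pics/s9.png

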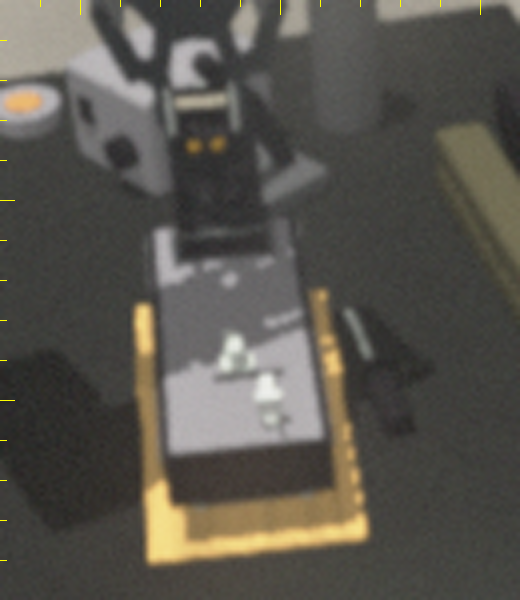

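Request:
carry_out(commands=[[[1,-0.5,-2,0,0,0,8],[1,-1.5,-6,0,0,0,16],[1,-2.5,-10,0,0,0,24],[1,-3.5,-14,0,0,0,32],[1,-4.5,-18,0,0,0,40],[1,-5.5,-22,0,0,0,48],[1,-6.5,-26,0,0,0,56],[1,-7.5,-30,0,0,0,64],[1,-8.5,-34,0,0,0,72],[1,-9.2,-38,0,0,0,80],[1,-9.7,-41,0,0,0,86],[1,-10,-43.6,0,0,0,92],[1,-10,-43.6,0,0,0,92],[1,-10,-43.6,0,0,0,92],[1,-10,-43.6,0,0,0,92]]])

```text
time: 12.1
tool_pos: [0.5435, -0.1849, 0.254]
orientation: [0.772, 0.635, -0.0, -0.002]
contact_force: [0.3, -0.2, -1.1]
width: 0.426
```

Run:
```python
from h import *
st=bot.state(); print(st["contact_force"],st["joint_pos"].round(3),st["width"],st["tool_pos"])
M=R.from_quat(st["orientation"]).as_matrix(); print(M.round(4)); 
s=bot.snapshot("wrist");cv2.imwrite("pics/w10.png",s["color"]);np.save("pics/w10.npy",s,allow_pickle=True); np.save("pics/w10st.npy",st,allow_pickle=True)
```

```text
[ 0.28336874 -0.2410724  -1.058704  ] [-0.523  0.446  1.547  0.     1.151 -1.9  ] 0.42554327123906605 [ 0.54348619 -0.18490189  0.25398081]
[[ 0.1929  0.9812 -0.0027]
 [ 0.9812 -0.1929  0.002 ]
 [ 0.0015 -0.003  -1.    ]]
```

View pics/w10.png

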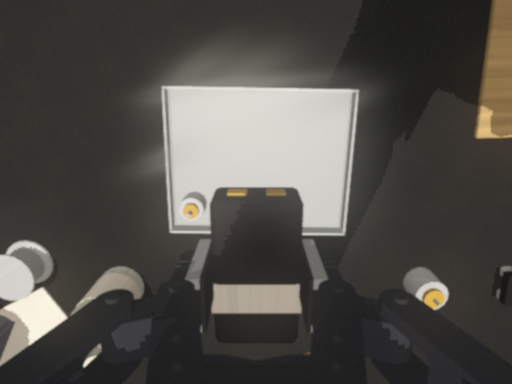

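Run:
```python
from h import *
s=np.load("pics/w10.npy",allow_pickle=True).item(); st=np.load("pics/w10st.npy",allow_pickle=True).item()
Q=unp(s,[(163,87),(358,90),(347,236),(170,233)],[.028]*4,st); print(Q,Q.mean(0))
for i in range(4): print(np.linalg.norm(Q[i]-Q[(i+1)%4]), np.degrees(np.arctan2(*(Q[i]-Q[(i+1)%4])[1::-1])))
st=bot.state(); M=R.from_quat(st["orientation"]).as_matrix()
print(M.T@(np.array([.545,-.1856,.0196])-st["tool_pos"])*100)
```

```text
[[ 0.44872585 -0.26134001  0.028     ]
 [ 0.48943503 -0.06807005  0.028     ]
 [ 0.64722139 -0.0979749   0.028     ]
 [ 0.60451493 -0.29614599  0.028     ]] [ 0.5474743  -0.18088274  0.028     ]
0.19751078993957105 -101.89455327796408
0.1605952494161421 169.26816687156403
0.20272055212832887 77.83857930180802
0.15962986729766862 -12.594044263257926
[-0.08495743  0.19091147 23.47910318]
```

Request:
carry_out(commands=[[[1,0,0.2,3,0,0,0],[1,0,0.2,7,0,0,0],[1,0,0.2,11,0,0,0],[1,0,0.2,15,0,0,0],[1,0,0.2,19,0,0,0],[1,0,0.2,21.5,0,0,0],[1,0,0.2,22.6,0,0,0],[1,0,0.2,22.8,0,0,0],[1,0,0.2,22.8,0,0,0],[1,0,0.2,22.8,0,0,0]]])

```text
time: 13.15
tool_pos: [0.5474, -0.1869, 0.0289]
orientation: [0.773, 0.635, 0.001, 0.001]
contact_force: [0.4, -1.1, -1.2]
width: 0.428
```

Run:
```python
from h import *
st=bot.state(); print(st["contact_force"],st["joint_pos"].round(3),st["width"],st["tool_pos"])
M=R.from_quat(st["orientation"]).as_matrix(); print(M.round(4)); 
s=bot.snapshot("wrist");cv2.imwrite("pics/w11.png",s["color"])
s=bot.snapshot("side");crop(s["color"],190,190,300,290,5,"pics/s11.png")
```

```text
[ 0.41142307 -1.05133787 -1.24284538] [-0.522  0.779  1.693  0.     0.666 -1.898] 0.42829103221380377 [ 0.54741253 -0.18694175  0.02888862]
[[ 0.1937  0.9811  0.0028]
 [ 0.9811 -0.1937 -0.0016]
 [-0.001   0.003  -1.    ]]
```

View pics/s11.png

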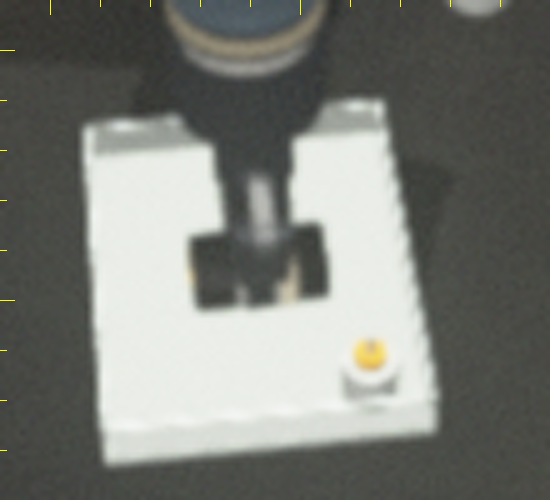

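Request:
carry_out(commands=[[[1,0,0,0.3,0,0,0],[1,0,0,0.6,0,0,0],[1,0,0,0.7,0,0,0],[1,0,0,0.7,0,0,0]]])

```text
time: 13.65
tool_pos: [0.546, -0.1865, 0.02]
orientation: [0.773, 0.635, -0.0, -0.0]
contact_force: [0.4, 0.4, -0.8]
width: 0.43
```

Request:
carry_out(commands=[[[1,0,0,0.05,0,0,0],[1,0,0,0.1,0,0,0],[1,0,0,0.1,0,0,0]]])

```text
time: 13.95
tool_pos: [0.5462, -0.1866, 0.0196]
orientation: [0.773, 0.635, -0.0, 0.0]
contact_force: [-1.3, -0.1, 2.5]
width: 0.425
```

Request:
carry_out(commands=[[[1,0,0,0.05,0,0,0],[1,0,0,0.05,0,0,0]]])

```text
time: 14.15
tool_pos: [0.5462, -0.1866, 0.0196]
orientation: [0.773, 0.635, -0.0, 0.0]
contact_force: [-1.7, 0.3, 4.4]
width: 0.427
```

Request:
carry_out(commands=[[[0.1,0,0,0,0,0,0],[0.05,0,0,0,0,0,0],[0,0,0,0,0,0,0],[-0.1,0,0,0,0,0,0],[-0.2,0,0,0,0,0,0],[-0.25,0,0,0,0,0,0],[-0.25,0,0,0,0,0,0],[-0.25,0,0,0,0,0,0]]])

```text
time: 14.95
tool_pos: [0.5462, -0.1866, 0.0188]
orientation: [0.773, 0.635, 0.0, 0.0]
contact_force: [-0.1, -0.3, -0.0]
width: 0.626
```

Run:
```python
from h import *
st=bot.state(); print(st["contact_force"],st["width"],st["tool_pos"])
s=bot.snapshot("wrist");cv2.imwrite("pics/w12.png",s["color"])
```

```text
[-0.10360393 -0.28881923 -0.00418556] 0.6260961336624348 [ 0.5462379  -0.18657285  0.01879742]
```

View pics/w12.png

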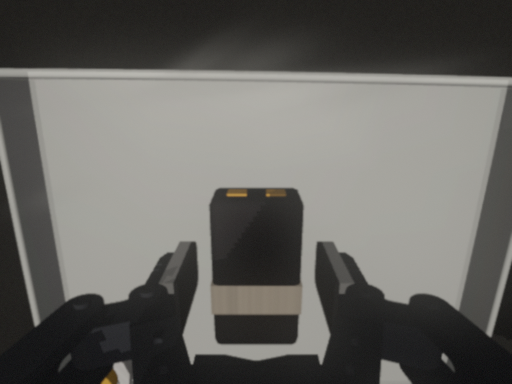

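Released cleanly with both pads clear of the pack. Rising straight up and away.

Request:
carry_out(commands=[[[-0.25,0,0,-1,0,0,0],[-0.25,0,0,-3,0,0,0],[-0.25,0,0,-6,0,0,0],[-0.25,0,0,-10,0,0,0],[-0.25,0,0,-15,0,0,0],[-0.25,0,0,-20,0,0,0],[-0.25,0,0,-23,0,0,0],[-0.25,0,-6,-23,0,0,0],[-0.25,0,-10,-23,0,0,0],[-0.25,0,-10,-23,0,0,0],[-0.25,0,-10,-23,0,0,0]]])

```text
time: 16.1
tool_pos: [0.4468, -0.1665, 0.2495]
orientation: [0.773, 0.634, 0.0, 0.0]
contact_force: [0.3, 0.6, -0.2]
width: 0.622
```

Run:
```python
from h import *
st=bot.state(); print(st["time"],st["contact_force"],st["width"],st["tool_pos"])
s=bot.snapshot("wrist");cv2.imwrite("pics/w13.png",s["color"])
s=bot.snapshot("side");cv2.imwrite("pics/s13.png",s["color"]); crop(s["color"],130,60,300,300,3,"pics/s13c.png")
s=bot.snapshot("top");cv2.imwrite("pics/t13.png",s["color"])
```

```text
16.1 [ 0.32603855  0.59983115 -0.15302879] 0.6220712651653503 [ 0.44675932 -0.16649443  0.24954694]
```

View pics/w13.png

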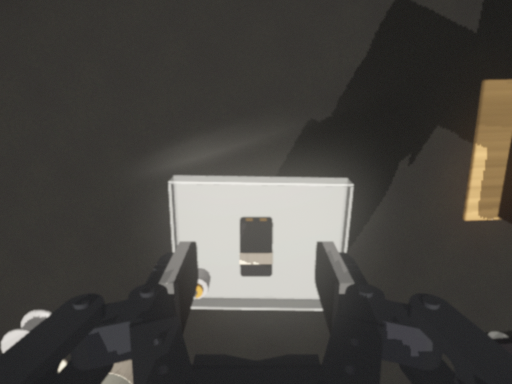

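View pics/s13c.png

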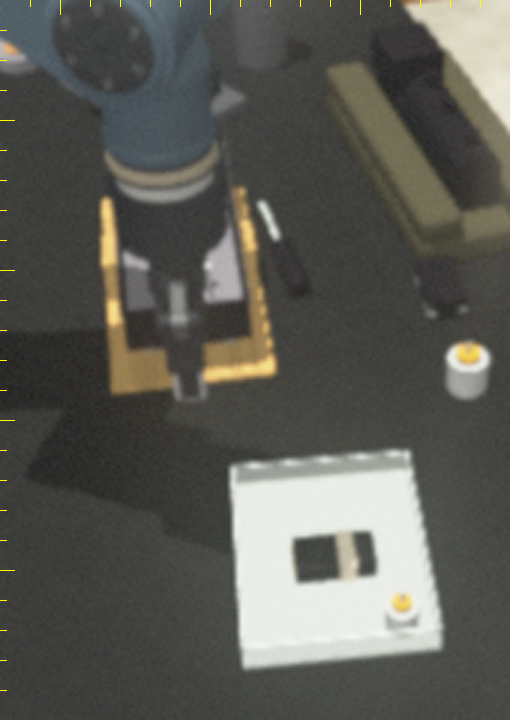

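View pics/t13.png

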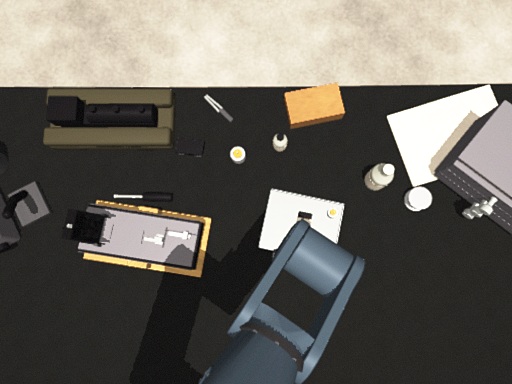

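Run:
```python
from h import *
print(bot.finish_job())
```

```text
the job is handed in; nothing more can be done
None
```

The battery pack is out of the tender and lies flat, same way up, in the middle of the open tray, with the cover standing open. I handed the job in just after 16.1 s on the robot's clock.

- **Lock bar:** I pushed it back with the closed fingers. At the end the force rose to 9.5 N and the arm moved only 0.7 mm of a commanded 3 mm, so it is on its stop.
- **Latch and cover:** I pushed the latch towards the lock bar's side and the cover popped open.
- **Pack:** I gripped it by its long sides and lifted it straight out. I lowered it until the tray floor was felt at about 4 N, then released it and backed off.

**Last checks:** the side, top and wrist pictures show the pack flat in the tray, clear of the small motor. The top picture shows the cover open, and the tray and the other items where they were. The arm is clear, with only sensor noise on the force reading. No check failed. The wrist and top cameras disagreed by 3–5 mm on the tray centre, which did not matter in the empty middle of the tray.

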